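# Seat the glass target in the stage corner with the pusher from the peg

## Task

Take the nylon-tipped pusher off its peg, easing its eye up and over the peg's upturned tip without straining the peg. With the pusher's tip, gently nudge the glass target plate on the stage, never touching the glass with the gripper, until it lies flat in the square corner against both stops. Then stand the pusher tip down in the steel tool pot and let go, leaving everything else as it is.

Things in the scene. Friction and masses are not known exactly. Their poses are not given: they have to be found in the camera images.
- pusher: the pusher, upright tool 150 mm long, 60 g, hanging on one of the two pegs. Origin on its centre line 32 mm below its top, the place to grip across its 30 mm width, one finger on each side of the peg. Own z up along it, own x along the peg, own y across its width. From the top: eye tab 30 mm high, handle 60 mm, stem 60 mm.
- pusher_eye (a point): centre of the round 18 mm hole (along own x) in the pusher's black eye tab, which is 30 wide (y) x 5 thick (x) x 30 mm high; 17 mm above the pusher's origin. The handle below it is a black block 30 wide (y) x 12 mm thick (x), its sides flush with the tab's.
- pusher_tip (a point): lowest point of the pusher's white nylon stem, a rod of 10 mm diameter whose end has a 1.5 mm high round nose (set down upright it leans over); 118 mm below the pusher's origin
- rack: tool rack fixed to the table: two posts and a white perforated strip 280 mm wide, its top 240 mm above the table, with two steel pegs 120 mm apart pointing along the rack's own -x, the pusher on one and a spanner on the other. Origin at table height under the strip, own z up, own y along the strip.
- peg1_bend (a point): bend of the peg at the rack's own +y, on the rod's axis; axes as the rack. A peg is a round 6 mm rod, level, axis 210 mm above the table, 95 mm from strip to bend; then its tip rises outwards (-x) at 45 degrees: 14 mm out and 14 mm up to the centre of its round end. A hole passes it only drawn out to the bend, then out and up along the tip.
- peg2_bend (a point): the same point on the peg at the rack's own -y, axes as the rack
- plate: glass target plate, 50 (own x) x 75 (own y) x 8 mm, 75 g, clear with a white grid square in its middle, lying loose and flat on the stage, sliding easily; origin at the centre of its underside, own z up
- plate_corner (a point): bottom corner of the glass plate at its own +x +y, which belongs in the stage's corner
- stage: XY translation stage fixed to the table, with a dark sample plate 160 (own x) x 180 (own y) mm, its surface 72 mm above the table. Origin at table height under its middle. Two rigid aluminium stop bars, 6 mm high and 10 mm wide, along its own +x and +y sides make a square corner for the glass.
- stage_corner (a point): inner corner where the faces of the two stops meet, at the height of the sample surface, axes as the stage; the stop faces run from it 110 mm along -y and 100 mm along -x. The glass at home has its own axes along the stage's and its plate_corner here.
- pot: round steel tool pot, loose, upright, 350 g, 68 mm outside and 62 mm inside diameter, 85 mm high, floor 5 mm thick; origin at the centre of its underside
- spanner: flat steel lens-ring spanner, 129 mm long and 30 mm wide with the same eye, hanging on the other peg (leave it); origin 60 mm below its eye's centre
- objective: microscope objective standing on the table, 30 mm diameter, 52 mm high (leave it); origin at the centre of its underside
- vial: capped vial standing on the table, 28 mm diameter, 55 mm high (leave it); origin at the centre of its underside
There are look-alikes about, which are no part of the job. Several things have the shape of the pot; the one meant has the colours described above. There is more than one size of the pusher; the one meant has the size given above.

How it is judged (in metres and radians):
On the way, in this order (a step that is already met when the one before it is completed fails the run):
1. the pusher is held, off its peg: its eye more than 15 mm out beyond the peg's tip (x of pusher_eye in the frame of rack below -0.124 m and contact force between the fingers and pusher above 1 N), for 0.1 s.
2. with the pusher held, the glass plate lies flat against both stops: its corner within 1.5 mm of each stop, square to 0.02 rad (x of plate_corner in the frame of stage_corner above -0.0015 m and y of plate_corner in the frame of stage_corner above -0.0015 m and angle between the x axis of plate and the x axis of stage, either way round below 0.02 rad and angle between plate's own z axis and vertical below 0.03 rad and distance between plate_corner and stage_corner below 0.004 m and contact force between the fingers and pusher above 1 N), for 0.2 s.
At the end, for the whole second after the job is handed in: The glass plate lies flat on the stage in the corner, its corner within 1.5 mm of both stops and square to 0.02 rad; the pusher stands at rest, tip down and within 0.8 rad of upright, on the floor of the upright pot; the spanner still hangs on its peg; nothing is touched by the robot (x of plate_corner in the frame of stage_corner above -0.0015 m and y of plate_corner in the frame of stage_corner above -0.0015 m and angle between the x axis of plate and the x axis of stage, either way round below 0.02 rad and angle between plate's own z axis and vertical below 0.03 rad and distance between plate_corner and stage_corner below 0.004 m and horizontal distance between pusher_tip and pot below 0.034 m and height (world z) of pusher_tip below 0.02 m and angle between pusher's own z axis and vertical below 0.8 rad and height (world z) of pusher above 0.07 m and linear speed of pusher below 0.03 m/s and angle between pot's own z axis and vertical below 0.1 rad and height (world z) of pot below 0.005 m and height (world z) of spanner above 0.13 m).
It fails at once if the gripper touches the glass plate (contact force between any of the fingers, the arm and plate above 0.3 N).
It fails at once if the glass is pressed against the stage or the stops with more than 20 N (contact force between plate and stage above 20 N).
It fails at once if the peg or rack is strained by more than 20 N through the pusher (contact force between pusher and rack above 20 N).
It fails at once if the pusher is dropped on the table (height (world z) of pusher below 0.05 m).
It fails at once if the spanner, objective, vial or pot is knocked away (distance of any of spanner, objective, vial, pot from where it was at the start of the episode above 0.03 m).
It also fails if it takes over 72 s, if anything falls off the work surface, if the arm or the gripper's body presses on something with over 40 N, if the wrist force passes 120 N, or if a joint passes its speed limit or range.

## Robot

A 6-joint arm with a two-finger parallel gripper is mounted at the origin on the work surface. World frame = base frame: x ahead of the robot, y to its left, z up, the work surface at z = 0. Lengths are in mm, angles in rad, forces in N, time in s.
With the tool pointing down it reaches from about 225 to 725 mm from the base axis. Payload 3.1 kg.
Tool frame: the origin (TCP) lies at the centre of the arm's flange, where the gripper is bolted on; the fingertips stand 173 mm ahead of it and the grasp point (between the pads) lies 155 mm ahead of it (tip_extent is the distance from the TCP to the fingertips, in mm); x points along the fingers, y is the direction in which the jaws open and shut, and the axes are right-handed (so a half turn about x gives the same grasp; the last joint's range is limited). The gripper opens to 85 mm and grips with 20 to 120 N. Pads are 22 mm wide; open, the fingers measure 114 mm over their backs; the gripper's body (76 mm by 85 mm) begins 54 mm behind the grasp point. The pads swing forward as they close: fully open they stand 13 mm farther back than shut.
Start: joints at [0.982, 0.048, 0.099, 1.622, 0, 1.443], TCP at [233.455, 470.231, 404.712] pointing down, gripper open.
Joint ranges: [-2.91, 2.91], [-0.99, 1.94], [-1.21, 1.42], [-2.12, 2.29], [-1.49, 1.47], [-3.14, 3.14]. Speed limits (rad/s): [2.79, 2.79, 3.14, 3.14, 3.14, 3.14].

## Interface

Orientations are given as a rotation vector (axis times angle).
In Python, from rig import * gives the robot as it stands. The module is installed in compiled form; this text tells all that it offers.
- The arm moves only by the shell command python3 -m pendant 'ROWS' [FORCE]. ROWS is JSON, a list of rows, each a list of 5 numbers: the opening, from 0 (shut) to 1 (fully open), then the shift along the tool's x, y, z in m, then the turn about the tool's x in degrees. In form: [[gripper, dx, dy, dz, roll], ...]. A call has exactly 8 rows; each row is the pose to reach, as a shift and turn from the pose commanded when the call began, along the tool's axes at that moment; what a row does not reach only later rows make up. A row lasts 1/8 s, in which the tool goes at most 62.5 mm and 10.7 degrees, less where a joint would pass 70% of its speed; a pose out of reach is approached as far as the arm can. A call with a gripper value outside its range is refused whole. The fingers move at their own pace and stop on an object; FORCE is the grip in N (left out, the last holds). Time passes only in rows, so rows that repeat a pose let the fingers close, or fill a call up. It gives the time, the measured TCP pose, the force and the opening at its end, in the units of the state.
- get_state(): the state, without advancing time (a new reading comes with each control period).
- get_image(name): name is "scene" or "top" or "wrist"; returns a dict with "img" (400x640x3 uint8, blue, green, red), "range_z" (400x640 float32, mm along the optical axis (not along the pixel's ray), 0 where there is no reading), "fx", "fy", "cx", "cy" (pixels), "world_from_camera" (4x4, takes a point from camera to world coordinates); the wrist camera has in their place "mount" (4x4, takes a point from camera to tool coordinates, whose origin is the TCP and whose axes are the tool frame's). Camera axes: x right, y down, z forward; pixel columns grow to the right and rows downward; lengths in mm; the calibration is good to about 2 mm. A picture is of the moment at which its call begins: read the wrist's pose just before it.
- close_job(): hands the job in, once; it reports no verdict.
The state is a dict: "time": time; "joint_positions": joint angles; "dq": joint speeds; "tau": joint torques, N m; "tool_pos": TCP position; "orientation": TCP orientation; "contact_force": force on the tool from outside, world axes, zero at the start; "ft_torque": the same for the moment, N m; "grip_width": finger opening in mm.
Only numpy, scipy, OpenCV 4.12 (cv2) and the standard library are available. Lean on these libraries where they do the work, as an engineer would, in place of code of your own. Each camera call takes 0.05 s, during which the arm holds its last target. There are 200 camera calls.

## Working session

There is one attempt and no reset: what is moved stays moved. The work goes in short steps, Python scripts to look and compute and a shell command to move; the robot and the scene stay as the last step left them, time stands still between calls to the robot, and variables do not carry over. Pictures are saved under pics/ and viewed, about 8 in all and at most 12, crops included, and the job is handed in when it is done.

```bash
mkdir -p pics; cat > h.py <<'E'
from rig import *
import numpy as np, cv2
from scipy.spatial.transform import Rotation as R
def T_tool(s=None):
    s=s or get_state(); T=np.eye(4); T[:3,:3]=R.from_rotvec(s["orientation"]).as_matrix(); T[:3,3]=s["tool_pos"]; return T
def grab(n):
    s=get_state(); d=get_image(n)
    d["T"]=d["world_from_camera"] if n!="wrist" else T_tool(s)@d["mount"]
    np.save(f"pics/{n}.npy",d,allow_pickle=True); return d
def load(n): return np.load(f"pics/{n}.npy",allow_pickle=True).item()
def plane(d,u,v,z):
    T=np.array(d["T"]); r=T[:3,:3]@np.array([(u-d["cx"])/d["fx"],(v-d["cy"])/d["fy"],1.]); o=T[:3,3]; return o+r*(z-o[2])/r[2]
def pt(d,u,v):
    z=d["range_z"][int(v),int(u)]; T=np.array(d["T"]); return T[:3,:3]@np.array([(u-d["cx"])/d["fx"]*z,(v-d["cy"])/d["fy"]*z,z])+T[:3,3]
def cloud(d):
    z=d["range_z"]; v,u=np.mgrid[:z.shape[0],:z.shape[1]]; P=np.stack([(u-d["cx"])/d["fx"]*z,(v-d["cy"])/d["fy"]*z,z],-1); T=np.array(d["T"]); return P@T[:3,:3].T+T[:3,3]
def proj(d,p):
    q=np.linalg.inv(np.array(d["T"]))@np.append(p,1); return d["fx"]*q[0]/q[2]+d["cx"],d["fy"]*q[1]/q[2]+d["cy"]
E
python3 - <<'E'
from h import *
s=get_state(); print({k:np.round(v,3) for k,v in s.items()}); print(T_tool(s).round(3))
a=grab("scene");b=grab("top")
for d in(a,b): print(np.round(d["T"],3).tolist(),d["fx"],d["cx"],d["cy"])
cv2.imwrite("pics/s.png",a["img"]);cv2.imwrite("pics/t.png",b["img"])
E
```

```text
{'time': np.float64(0.0), 'joint_positions': array([0.982, 0.049, 0.098, 1.622, 0.   , 1.443]), 'dq': array([ 0.001, -0.001, -0.   ,  0.002,  0.   ,  0.002]), 'tau': array([-0.0000e+00, -3.3878e+01,  3.2002e+01,  2.0000e-02, -0.0000e+00,
        0.0000e+00]), 'tool_pos': array([233.345, 470.07 , 403.528]), 'orientation': array([ 0.36 ,  1.541, -0.363]), 'contact_force': array([ 0.819, -0.17 ,  0.604]), 'ft_torque': array([-0.003, -0.047, -0.061]), 'grip_width': np.float64(85.055)}
[[-1.00000e-03  4.45000e-01  8.96000e-01  2.33345e+02]
 [-2.00000e-03  8.96000e-01 -4.45000e-01  4.70070e+02]
 [-1.00000e+00 -2.00000e-03 -0.00000e+00  4.03528e+02]
 [ 0.00000e+00  0.00000e+00  0.00000e+00  1.00000e+00]]
[[-0.609, 0.435, -0.663, 1165.867], [0.793, 0.329, -0.513, 571.362], [-0.005, -0.838, -0.545, 698.189], [0.0, 0.0, 0.0, 1.0]] 454.05565235079143 315.93318199644017 193.29866874710973
[[0.006, -0.991, 0.134, 382.674], [-1.0, -0.005, 0.013, 54.359], [-0.012, -0.134, -0.991, 1094.052], [0.0, 0.0, 0.0, 1.0]] 369.9737441322113 324.97229583622646 199.01928641185052
```

View pics/s.png

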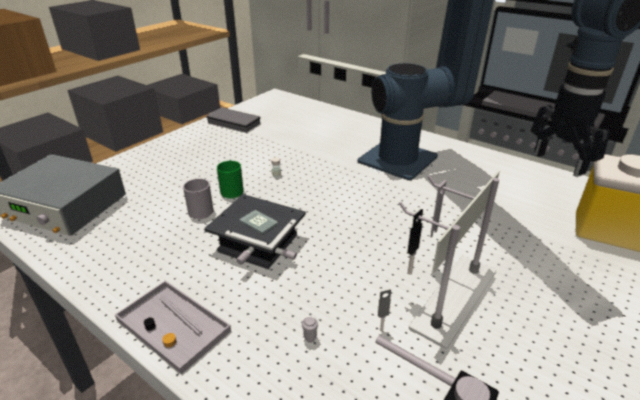

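View pics/t.png

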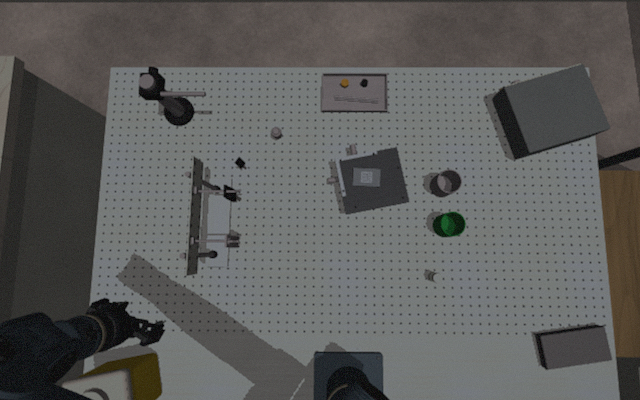

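```bash
python3 - <<'E'
from h import *
a=load("scene");b=load("top")
c=cv2.resize(a["img"][165:345,340:510],None,fx=3,fy=3,interpolation=cv2.INTER_CUBIC)
e=cv2.resize(b["img"][140:290,170:260],None,fx=3,fy=3,interpolation=cv2.INTER_CUBIC)
e=cv2.convertScaleAbs(e,alpha=1.6)
H=max(c.shape[0],e.shape[0]); f=lambda x:cv2.copyMakeBorder(x,0,H-x.shape[0],0,0,cv2.BORDER_CONSTANT)
cv2.imwrite("pics/c1.png",np.hstack([f(c),f(e)]))
for n,d,L in(("s",a,[(415,232),(384,300),(440,190),(198,188),(230,167),(258,222),(310,325)]),("t",b,[(231,193),(233,240),(447,183),(451,224),(366,178),(240,163),(277,132),(430,275)])):
    for u,v in L: print(n,u,v,pt(d,u,v).round(0))
E
```

```text
s 415 232 [534. 312. 184.]
s 384 300 [624. 308.  81.]
s 440 190 [408. 300. 206.]
s 198 188 [ 553. -297.   56.]
s 230 167 [ 431. -303.   63.]
s 258 222 [589. -43.  80.]
s 310 325 [731. 220.  50.]
t 231 193 [521. 303. 174.]
t 233 240 [403. 284. 212.]
t 447 183 [ 579. -294.    8.]
t 451 224 [ 458. -302.    3.]
t 366 178 [580. -47.  77.]
t 240 163 [ 383.   54. 1094.]
t 277 132 [720. 209.  52.]
t 430 275 [ 312. -230.   27.]
```

View pics/c1.png

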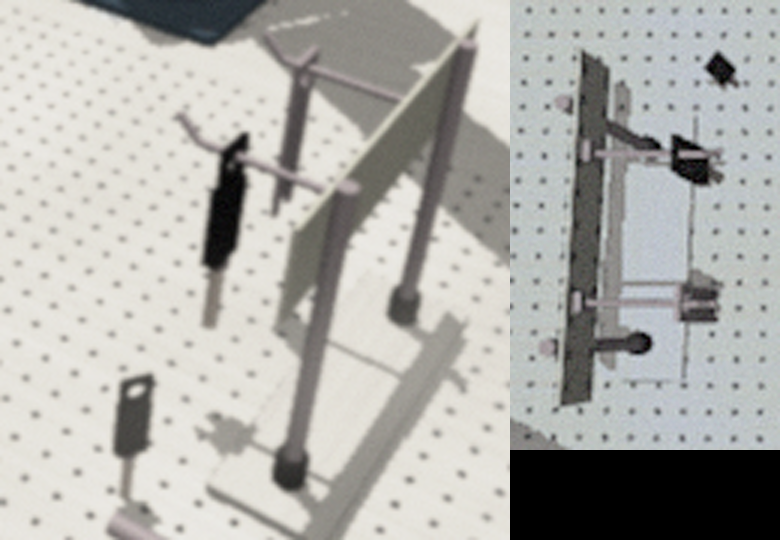

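```bash
python3 - <<'E'
from h import *
b=load("top");P=cloud(b);a=load("scene");Q=cloud(a)
def box(m,P,n):
    p=P[m]; r=cv2.minAreaRect(p[:,:2].astype(np.float32)); print(n,len(p),np.round(r[0],1),np.round(r[1],1),round(r[2],2),"zmed",np.median(p[:,2]).round(1)); return p
reg=lambda P,x0,x1,y0,y1,z0,z1:(P[...,0]>x0)&(P[...,0]<x1)&(P[...,1]>y0)&(P[...,1]<y1)&(P[...,2]>z0)&(P[...,2]<z1)
p=box(reg(P,250,700,340,450,228,250),P,"strip top")
p=box(reg(P,450,620,240,330,195,235),P,"peg2 t"); print(p.min(0),p.max(0))
p=box(reg(P,330,450,240,330,195,235),P,"peg1 t")
p=box(reg(Q,330,450,240,385,205,216),Q,"peg1 s")
p=box(reg(Q,490,600,240,385,206,216),Q,"peg2 s"); print(p.min(0),p.max(0))
p=box(reg(Q,480,590,240,350,110,200),Q,"pusher s"); 
for z in range(60,205,12):
    q=Q[reg(Q,480,590,240,350,z,z+12)]; print(z,len(q),q.mean(0).round(0) if len(q) else "")
p=box(reg(P,450,720,-170,80,66,76),P,"stage72")
p=box(reg(P,450,720,-170,80,76,84),P,"stage78")
for d,X,n in((b,P,"t"),):
    e=cv2.resize(d["img"][135:225,310:480],None,fx=4.5,fy=4.5,interpolation=cv2.INTER_CUBIC); cv2.imwrite("pics/c2.png",cv2.convertScaleAbs(e,alpha=1.7))
E
```

```text
strip top 521 [460.6 385.5] [278.  23.] 0.32 zmed 238.9
peg2 t 108 [516.4 299.6] [57.4 29. ] 69.23 zmed 215.3
[504.55575721 268.03726439 195.68292535] [534.39390546 329.0243851  226.9407565 ]
peg1 t 121 [400.4 299.8] [27.5 54.7] 22.52 zmed 214.4
peg1 s 221 [404.7 328.6] [109.2  85. ] 87.91 zmed 210.7
peg2 s 245 [526.  353.1] [131.3  89.4] 53.97 zmed 210.6
[491.10058347 273.72196888 206.09487271] [599.38099124 384.58613825 215.94485931]
pusher s 383 [521.3 306.3] [13.1 32.9] 87.88 zmed 163.4
60 5 [524. 306.  70.]
72 22 [524. 306.  78.]
84 24 [524. 308.  90.]
96 25 [523. 307. 102.]
108 22 [524. 307. 113.]
120 22 [525. 310. 128.]
132 57 [528. 309. 138.]
144 54 [529. 309. 150.]
156 64 [527. 309. 162.]
168 59 [528. 309. 174.]
180 74 [526. 309. 186.]
192 42 [525. 306. 196.]
204 154 [523. 313. 211.]
stage72 2781 [574.3 -60.8] [160.3 180.2] 11.59 zmed 72.6
stage78 839 [574.6 -59. ] [160.1 176.6] 11.58 zmed 79.7
```

View pics/c2.png

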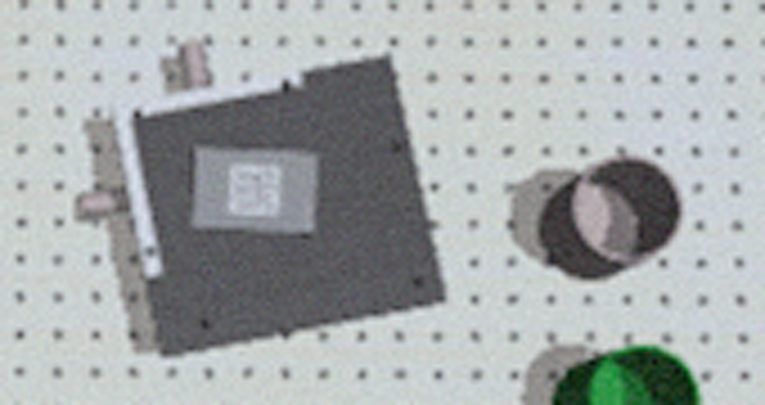

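The top crop shows the stops on the stage's world +x and +y sides, with the inner corner at crop (138,115). The glass is at about (250,190), turned about 14° off the stage.

- **Pots:** grey steel at top (447,183) and green at (451,224). The steel one is meant.
- **Pushers:** one hangs at scene (415,235) and a smaller one stands at (384,300). The hanging one is meant. It measures about 150 mm long and 30 mm wide, and it is on peg2.

I'll raise the arm first, then cross above the strip.

```bash
python3 -m pendant '[[1,-0.06,0,0,0],[1,-0.09,0,0.05,10],[1,-0.09,-0.004,0.11,20],[1,-0.09,-0.008,0.17,30],[1,-0.09,-0.012,0.23,40],[1,-0.09,-0.016,0.28,50],[1,-0.09,-0.021,0.331,60],[1,-0.09,-0.021,0.331,63.3]]' 50
python3 - <<'E'
from h import *
d=grab("wrist"); cv2.imwrite("pics/w1.png",d["img"]); print(T_tool().round(3))
print(get_state()["joint_positions"])
for p in [(520,304,220),(520,287,210),(520,270,224)]: print(p,np.round(proj(d,p)))
P=cloud(d); z=P[...,2]
m=(z>150)&(z<235)&(P[...,0]>470)&(P[...,0]<570)&(P[...,1]<335); p=P[m]; print(len(p), p.min(0),p.max(0))
for y in range(255,345,6):
    q=p[(p[:,1]>y)&(p[:,1]<=y+6)&(p[:,2]>195)]
    if len(q): print(y+3,len(q),np.percentile(q[:,0],[2,50,98]).round(1),np.percentile(q[:,2],[5,50,98]).round(1))
E
```

```text
time: 1.1
tool_pos: [523.9, 301.8, 492.1]
orientation: [1.208, 1.208, -1.214]
contact_force: [-1.2, 0.2, 0.4]
grip_width: 85.7
[[-3.00000e-03  1.00000e+00 -1.00000e-03  5.22532e+02]
 [-1.00000e-03 -1.00000e-03 -1.00000e+00  3.02781e+02]
 [-1.00000e+00 -3.00000e-03  1.00000e-03  4.92758e+02]
 [ 0.00000e+00  0.00000e+00  0.00000e+00  1.00000e+00]]
[ 4.14181166e-01  3.17134003e-01  5.85327707e-01  1.84205411e+00
 -5.63055797e-05  1.98642242e+00]
(520, 304, 220) [318. 196.]
(520, 287, 210) [319. 212.]
(520, 270, 224) [318. 237.]
1491 [505.93214014 267.20970917 150.01012291] [535.94714887 334.98695411 227.24655687]
270 61 [518.  520.5 523.7] [221.9 225.  227.1]
276 78 [517.9 520.8 523.7] [215.5 219.4 223.4]
282 66 [517.8 521.2 523.7] [211.3 213.8 217.4]
288 49 [517.9 521.2 523.7] [209.8 211.8 213.2]
294 57 [517.9 520.5 523.7] [209.5 211.7 213. ]
300 43 [518.  521.3 523.8] [209.8 211.9 213.9]
306 309 [506.9 521.4 535.6] [196.1 218.1 219.8]
312 235 [506.4 520.6 535.2] [195.9 211.9 218.8]
318 60 [518.2 521.1 523.8] [210.3 211.8 213.3]
324 58 [518.3 521.5 523.9] [210.2 211.9 213.8]
330 60 [518.3 520.8 523.9] [210.1 212.  213.5]
336 21 [518.4 521.6 523.9] [210.7 211.7 213.1]
```

View pics/w1.png

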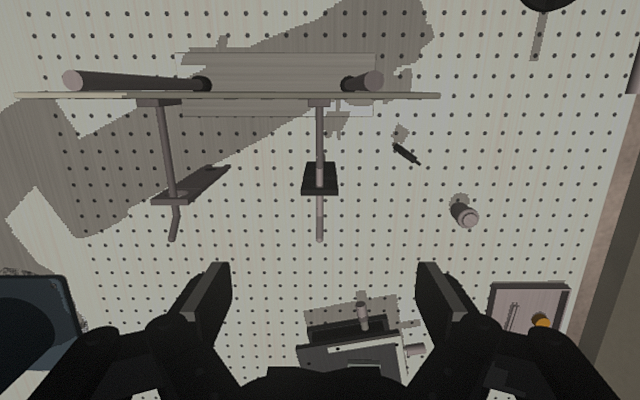

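```bash
python3 - <<'E'
from h import *
d=load("wrist"); P=cloud(d); x,y,z=P[...,0],P[...,1],P[...,2]
for z0,z1 in((216.5,222),(195,203),(183,190)):
    m=(z>z0)&(z<z1)&(x>500)&(x<540)&(y>296)&(y<325)&(abs(x-521)>4); p=P[m]; print(z0,len(p),np.percentile(p,[1,50,99],axis=0).round(1).tolist())
m=(z>216.5)&(z<222)&(x>500)&(x<540)&(y>296)&(y<325); r=cv2.minAreaRect(P[m][:,:2].astype(np.float32)); print(r)
E
```

```text
216.5 199 [[506.5, 304.0, 216.7], [525.4, 306.7, 218.4], [535.6, 309.6, 219.9]]
195 97 [[506.2, 304.8, 195.0], [516.9, 308.9, 197.5], [535.4, 309.6, 202.5]]
183 148 [[506.3, 309.0, 183.7], [516.8, 311.2, 188.1], [535.2, 312.9, 189.9]]
((521.023193359375, 306.9795227050781), (29.259239196777344, 6.064698696136475), 0.8192611336708069)
```

The wrist view shows peg 2 from (320,105) to its tip at (320,240), with the pusher's tab at (320,180). Its origin is at about (521, 307, 187). I'll lower the gripper so the fingers straddle the peg.

```bash
python3 -m pendant '[[1,0.03,0,-0.004,0],[1,0.06,0,-0.004,0],[1,0.09,0,-0.004,0],[1,0.11,0,-0.004,0],[1,0.13,0,-0.004,0],[1,0.145,0,-0.004,0],[1,0.151,0,-0.004,0],[1,0.151,0,-0.004,0]]' 50
python3 -m pendant '[[0,0,0,0,0],[0,0,0,0,0],[0,0,0,0,0],[0,0,0,0,0],[0,0,0,0,0],[0,0,0,0,0],[0,0,0,0,0],[0,0,0,0,0]]' 50
```

```text
time: 2.15
tool_pos: [520.4, 308.3, 343.5]
orientation: [1.205, 1.212, -1.206]
contact_force: [-0.6, 1.0, 0.1]
grip_width: 85.6
time: 3.15
tool_pos: [520.8, 308.3, 344.3]
orientation: [1.206, 1.211, -1.204]
contact_force: [2.3, 0.0, 3.0]
grip_width: 29.1
```

```bash
python3 -m pendant '[[0,-0.002,0,0,0],[0,-0.004,0,0,0],[0,-0.006,0,0,0],[0,-0.006,0,0,0],[0,-0.006,0,0,0],[0,-0.006,0,0,0],[0,-0.006,0,0,0],[0,-0.006,0,0,0]]' 50
python3 - <<'E'
from h import *
d=grab("wrist"); cv2.imwrite("pics/w2.png",d["img"]); s=get_state(); print(s["tool_pos"],s["contact_force"])
P=cloud(d); x,y,z=P[...,0],P[...,1],P[...,2]
m=(abs(x-521)<6)&(y>255)&(y<300)&(z>200)&(z<235); p=P[m]; print("peg",len(p),p[:,1].min() if len(p) else 0)
for y0 in range(262,300,6):
    q=p[(p[:,1]>y0)&(p[:,1]<=y0+6)]
    if len(q): print(y0+3,np.percentile(q[:,2],[5,50,95]).round(1))
m=(abs(x-521)<16)&(abs(x-521)>4)&(y>295)&(y<330)&(z>180)&(z<240); p=P[m]; print("tab",len(p),np.percentile(p,[1,50,99],axis=0).round(1).tolist() if len(p) else 0)
E
```

```text
time: 4.15
tool_pos: [520.6, 308.2, 349.7]
orientation: [1.205, 1.212, -1.205]
contact_force: [0.1, -0.4, -0.6]
grip_width: 29.2
[520.57246699 308.21678419 349.7244415 ] [ 0.13853499 -0.35773489 -0.50546473]
peg 439 279.32378370140407
277 [213.6 213.7 214.2]
283 [211.  213.1 215.7]
289 [210.7 212.2 213. ]
295 [211.3 212.3 213.3]
tab 5082 [[505.1, 304.2, 181.0], [516.5, 309.5, 208.0], [536.7, 320.1, 233.1]]
```

View pics/w2.png

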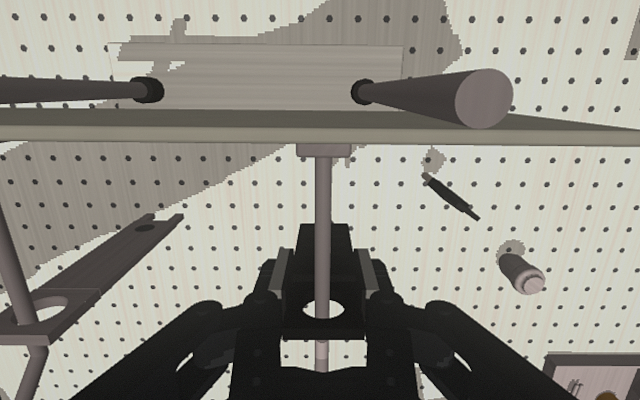

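Held: the hole is now centred on the rod, with the rod at wrist pixel (322,305) inside it, and the force is only the tool's weight. I'll draw it out to the bend.

```bash
python3 -m pendant '[[0,0,0,0.005,0],[0,0,0,0.01,0],[0,0,0,0.015,0],[0,0,0,0.02,0],[0,0,0,0.0225,0],[0,0,0,0.0225,0],[0,0,0,0.0225,0],[0,0,0,0.0225,0]]' 50
python3 - <<'E'
from h import *
d=grab("wrist"); s=get_state(); print(s["tool_pos"],s["contact_force"],s["ft_torque"]); cv2.imwrite("pics/w3.png",d["img"][200:400,200:440])
E
```

```text
time: 5.2
tool_pos: [520.7, 285.9, 349.7]
orientation: [1.205, 1.212, -1.205]
contact_force: [0.5, 0.2, -0.4]
grip_width: 28.9
[520.66631121 285.88564855 349.65855752] [-0.13066668  0.20241348  0.35868516] [ 0.03161511 -0.00410615  0.01007722]
```

```bash
python3 -m pendant '[[0,-0.002,0,0.0025,0],[0,-0.004,0,0.0045,0],[0,-0.006,0,0.0065,0],[0,-0.008,0,0.0085,0],[0,-0.010,0,0.0105,0],[0,-0.010,0,0.0105,0],[0,-0.010,0,0.0105,0],[0,-0.010,0,0.0105,0]]' 50
python3 -m pendant '[[0,-0.002,0,0.002,0],[0,-0.004,0,0.004,0],[0,-0.006,0,0.006,0],[0,-0.009,0,0.009,0],[0,-0.012,0,0.012,0],[0,-0.015,0,0.015,0],[0,-0.015,0,0.015,0],[0,-0.015,0,0.015,0]]' 50
```

```text
time: 6.25
tool_pos: [520.7, 275.3, 359.5]
orientation: [1.205, 1.212, -1.206]
contact_force: [0.5, 0.3, -1.3]
grip_width: 28.8
time: 7.25
tool_pos: [520.8, 260.2, 374.7]
orientation: [1.205, 1.212, -1.205]
contact_force: [0.5, -0.7, -0.2]
grip_width: 29.1
```

Off the peg with almost no force. Next I'll move clear and travel to a viewpoint beside the stage.

```bash
python3 -m pendant '[[0,-0.005,0,0.01,0],[0,-0.015,0,0.025,0],[0,-0.03,0.005,0.05,0],[0,-0.04,0.015,0.08,0],[0,-0.05,0.025,0.115,0],[0,-0.055,0.035,0.15,0],[0,-0.055,0.045,0.185,0],[0,-0.055,0.05,0.21,0]]' 50
python3 -m pendant '[[0,0,0,0.035,0],[0,0,0.005,0.07,0],[0,0,0.01,0.105,0],[0,0,0.015,0.135,0],[0,0,0.02,0.16,0],[0,0,0.02,0.17,0],[0,0,0.02,0.17,0],[0,0,0.02,0.17,0]]' 50
python3 - <<'E'
from h import *
s=get_state();d=grab("wrist"); print(s["tool_pos"],T_tool(s)[:3,1],s["joint_positions"])
cv2.imwrite("pics/w4.png",d["img"])
E
```

```text
time: 8.25
tool_pos: [572.0, 47.9, 430.8]
orientation: [1.207, 1.209, -1.206]
contact_force: [-0.9, -0.3, 0.1]
grip_width: 28.7
time: 9.25
tool_pos: [592.5, -118.7, 430.1]
orientation: [1.205, 1.212, -1.204]
contact_force: [-0.2, 0.1, -0.0]
grip_width: 29.2
[ 592.54992006 -118.70520246  430.12287172] [9.99982535e-01 5.90451993e-03 2.58814796e-04] [-3.08757556e-01  2.70622653e-01  4.00065489e-01  1.70012608e+00
  4.88796737e-04  1.25613419e+00]
```

View pics/w4.png

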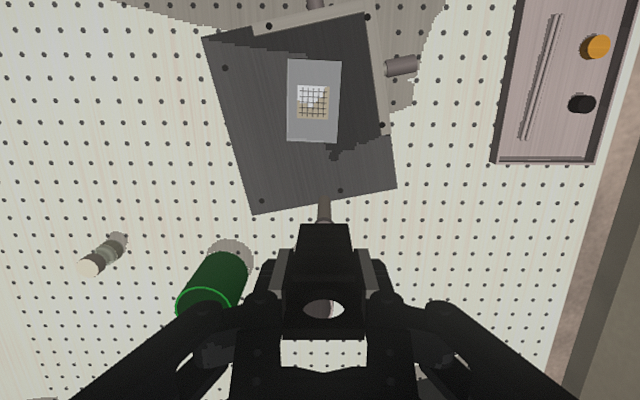

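The plate's image corners are near (290,58), (341,62), (338,143) and (288,139). The stops run along the top and right, meeting near (360,15). The pusher tip is visible at (324,205).

```bash
cat > m.py <<'E'
from h import *
def measure(d,verbose=1):
    P=cloud(d); z=P[...,2]; g=cv2.cvtColor(d["img"],cv2.COLOR_BGR2GRAY)
    m=((z>74.8)&(z<83)&(d["range_z"]>0)).astype(np.uint8)
    n,L,st,c=cv2.connectedComponentsWithStats(m,connectivity=4); out=[]
    for i in range(1,n):
        if st[i,4]>300:
            p=P[L==i]; r=cv2.minAreaRect(p[:,:2].astype(np.float32)); out.append((r,p))
            if verbose: print(st[i].tolist(),np.round(r[0],1),np.round(r[1],1),round(r[2],2),"z",np.median(p[:,2]).round(1), "corners",cv2.boxPoints(r).round(1).tolist())
    return out
E
python3 - <<'E'
from m import *
d=load("wrist"); measure(d)
P=cloud(d); z=P[...,2]; st=P[(z>68)&(z<74.5)&(P[...,1]>-180)]; r=cv2.minAreaRect(st[:,:2].astype(np.float32)); print("stage",np.median(st[:,2]),r)
# stem tip
s=(abs(P[...,0]-592)<12)&(abs(P[...,1]+118)<20)&(z>120)&(z<260); p=P[s]; print(len(p),p[:,2].min(), p[p[:,2]<180].mean(0))
E
```

```text
[252, 0, 140, 135, 3018] [594.8 -28.7] [110.  120.3] 11.53 z 77.3 corners [[528.9000244140625, 19.200000762939453], [553.0, -98.5999984741211], [660.7000122070312, -76.5999984741211], [636.7000122070312, 41.20000076293945]]
[287, 58, 55, 85, 4321] [583.4 -47.8] [75.1 50. ] 87.73 z 79.4 corners [[557.0, -84.4000015258789], [606.9000244140625, -86.30000305175781], [609.9000244140625, -11.300000190734863], [560.0, -9.300000190734863]]
stage 71.42175587233658 ((576.0464477539062, -63.152442932128906), (160.05979919433594, 180.14488220214844), 11.555286407470703)
1954 154.71780849176378 [ 594.06798999 -116.16049216  168.17304275]
```

Plate relative to the stop corner, in stage axes: centre (-60, -66.5) mm, yaw -13.8°. The goal is (-25, -37.5). I'll roll the tool to the stage axes, so tool y = stage x and tool z = stage -y, and go in behind the plate's -x side.

```bash
python3 -m pendant '[[0,0,-0.02,-0.015,-5],[0,0,-0.04,-0.03,-11.2],[0,0,-0.053,-0.045,-11.2],[0,0,-0.053,-0.0536,-11.2],[0,0.03,-0.053,-0.0536,-11.2],[0,0.06,-0.053,-0.0536,-11.2],[0,0.07,-0.053,-0.0536,-11.2],[0,0.07,-0.053,-0.0536,-11.2]]' 50
cat >> m.py <<'E'
C=np.array([628.8,29.4]); A=np.deg2rad(11.55); E2=np.array([[np.cos(A),np.sin(A)],[-np.sin(A),np.cos(A)]])
def st(p): return (E2@(np.asarray(p)[:2]-C)).round(1)
def check(name):
    s=get_state(); d=grab(name); t=s["tool_pos"]
    print("F",s["contact_force"].round(1),"tcp",t.round(1),"tcp stage",st(t),"yaw",np.rad2deg(np.arctan2(*T_tool(s)[[1,0],1])).round(2))
    P=cloud(d); z=P[...,2]
    m=(z>90)&(z<150)&(np.hypot(P[...,0]-t[0],P[...,1]-t[1])<14); p=P[m]
    if len(p): print("stem",len(p),"zmin",p[:,2].min().round(1),"stage ctr",st(p.mean(0)), "x pct",np.percentile((p[:,:2]-C)@E2[0],[3,97]).round(1),"y pct",np.percentile((p[:,:2]-C)@E2[1],[3,97]).round(1))
    for r,p in measure(d,0):
        if 2500<r[1][0]*r[1][1]<5500:
            a=(r[2]-11.55+45)%90-45; b=cv2.boxPoints(r); print("plate ctr",st(r[0]),"size",np.round(r[1],1),"rel yaw",round(a,2),"z",np.median(p[:,2]).round(1),"corner",max([st(q).tolist() for q in b],key=sum))
        elif r[1][0]*r[1][1]>10000: print("stops",np.round(r[1],1),round(r[2],2),"inner corner st",(st(r[0])+np.array([min(r[1])/2-10,max(r[1])/2-10])).round(1))
E
python3 - <<'E'
from m import *
for n in("wrist","top"): print(n); check(n)
E
```

```text
time: 10.3
tool_pos: [539.6, -65.8, 359.1]
orientation: [1.06, 1.299, -1.061]
contact_force: [-1.1, 0.3, -0.1]
grip_width: 29.1
wrist
F [-1.1  0.3 -0.1] tcp [539.6 -65.8 359.1] tcp stage [-106.5  -75.4] yaw 11.52
stem 507 zmin 90.6 stage ctr [-105.8  -72. ] x pct [-117.3  -95.9] y pct [-75.6 -70. ]
stops [110.6 119.9] 11.42 inner corner st [ 0.2 -0.4]
plate ctr [-60.3 -66.6] size [75.4 50.2] rel yaw -14.03 z 79.5 corner [-26.8, -36.1]
top
F [1.3 0.8 0.6] tcp [539.9 -66.  360.3] tcp stage [-106.2  -75.7] yaw 11.51
plate ctr [ 72.3 927.3] size [ 10. 344.] rel yaw -11.78 z 78.5 corner [241.6, 897.1]
```

```bash
python3 -m pendant '[[0,0.005,0,0,0],[0,0.0095,0,0,0],[0,0.0095,0.005,0,0],[0,0.0095,0.009,0,0],[0,0.0095,0.011,0,0],[0,0.0095,0.013,0,0],[0,0.0095,0.015,0,0],[0,0.0095,0.017,0,0]]' 50
python3 -m pendant '[[0,0,0.002,0,0],[0,0,0.004,0,0],[0,0,0.006,0,0],[0,0,0.008,0,0],[0,0,0.01,0,0],[0,0,0.012,0,0],[0,0,0.014,0,0],[0,0,0.014,0,0]]' 50
python3 - <<'E'
from m import *
check("wrist")
E
```

```text
time: 11.4
tool_pos: [556.3, -62.6, 350.2]
orientation: [1.06, 1.298, -1.06]
contact_force: [0.2, -1.0, -0.9]
grip_width: 29.3
time: 12.4
tool_pos: [570.1, -59.8, 350.2]
orientation: [1.06, 1.297, -1.06]
contact_force: [0.5, 0.0, -0.6]
grip_width: 28.8
F [ 0.5  0.  -0.6] tcp [570.1 -59.8 350.2] tcp stage [-75.4 -75.7] yaw 11.51
stem 745 zmin 90.6 stage ctr [-74.9 -71.8] x pct [-87.5 -63.4] y pct [-74.8 -70.5]
stops [110.3 120.3] 11.51 inner corner st [-0. -0.]
plate ctr [-47.4 -62.8] size [59.6 75.2] rel yaw -3.94 z 79.5 corner [-15.1, -27.3]
```

```bash
python3 -m pendant '[[0,0,0.002,0,0],[0,0,0.004,0,0],[0,0,0.006,0,0],[0,0,0.008,0,0],[0,0,0.01,0,0],[0,0,0.012,0,0],[0,0,0.014,0,0],[0,0,0.016,0,0]]' 50
python3 -m pendant '[[0,0,0.0005,0,0],[0,0,0.001,0,0],[0,0,0.0015,0,0],[0,0,0.002,0,0],[0,0,0.002,0,0],[0,0,0.002,0,0],[0,0,0.002,0,0],[0,0,0.002,0,0]]' 50
python3 - <<'E'
from m import *
check("wrist")
E
```

```text
time: 13.45
tool_pos: [585.7, -56.7, 350.2]
orientation: [1.06, 1.297, -1.06]
contact_force: [-0.1, -0.8, -0.3]
grip_width: 28.9
time: 14.45
tool_pos: [587.3, -56.3, 350.1]
orientation: [1.06, 1.298, -1.061]
contact_force: [-1.8, -0.1, -0.2]
grip_width: 29.2
F [-1.8 -0.1 -0.2] tcp [587.3 -56.3 350.1] tcp stage [-57.8 -75.6] yaw 11.5
stem 742 zmin 90.3 stage ctr [-57.4 -71.7] x pct [-69.7 -45.9] y pct [-74.6 -70.3]
stops [110.3 119.5] 11.4 inner corner st [-0.  -0.7]
```

```bash
cat >> m.py <<'E'
def plate(d):
    P=cloud(d); z=cv2.medianBlur(P[...,2].astype(np.float32),5); X=(P[...,:2]-C)@E2.T
    m=((z>78.35)&(z<82)&(X[...,0]<6)&(X[...,0]>-105)&(X[...,1]<6)&(X[...,1]>-115)).astype(np.uint8)
    m=cv2.morphologyEx(m,cv2.MORPH_OPEN,np.ones((15,15)))
    n,L,s,c=cv2.connectedComponentsWithStats(m); i=1+np.argmax(s[1:,4]); p=X[L==i]; r=cv2.minAreaRect(p.astype(np.float32))
    print("plate px",s[i].tolist(),"ctr",np.round(r[0],1),"size",np.round(r[1],1),"rel yaw",round((r[2]+45)%90-45,2),"x pct",np.percentile(p[:,0],[1,99]).round(1),"y pct",np.percentile(p[:,1],[1,99]).round(1))
E
python3 -m pendant '[[0,0,0.0005,0,0],[0,0,0.001,0,0],[0,0,0.001,0,0],[0,0,0.001,0,0],[0,0,0.001,0,0],[0,0,0.001,0,0],[0,0,0.001,0,0],[0,0,0.001,0,0]]' 50
python3 - <<'E'
from m import *
check("wrist"); d=load("wrist"); plate(d)
cv2.imwrite("pics/w5.png",cv2.resize(d["img"][0:330,160:480],None,fx=1.8,fy=1.8))
E
```

```text
time: 15.5
tool_pos: [588.1, -56.1, 349.9]
orientation: [1.06, 1.299, -1.061]
contact_force: [-6.0, 0.9, 0.7]
grip_width: 29.0
F [-6.   0.9  0.7] tcp [588.1 -56.1 349.9] tcp stage [-56.9 -75.6] yaw 11.5
stem 751 zmin 90.0 stage ctr [-56.8 -71.5] x pct [-68.9 -45.2] y pct [-74.3 -70.2]
stops [110.4 119.3] 11.43 inner corner st [-0.  -0.5]
plate px [327, 129, 67, 95, 5644] ctr [-28.  -58.8] size [50.  74.8] rel yaw 4.2 x pct [-53.   -2.7] y pct [-94.3 -22.4]
```

View pics/w5.png

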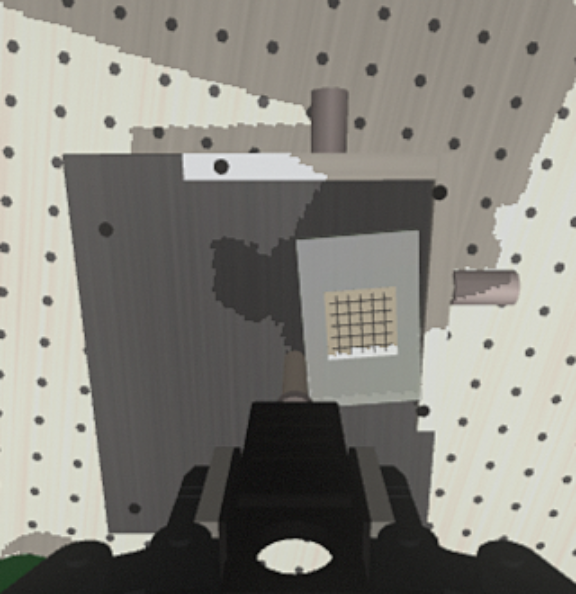

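The crop shows the plate over-rotated to +4.2°. Its lower right corner is on the right stop near crop (420,400), with a gap growing upward to (420,232). I'll back off, shift towards the plate's middle and push again.

```bash
python3 -m pendant '[[0,0,-0.003,0,0],[0,0,-0.007,0,0],[0,0,-0.007,-0.01,0],[0,0,-0.007,-0.0235,0],[0,0,-0.007,-0.0235,0],[0,0,-0.005,-0.0235,0],[0,0,-0.0035,-0.0235,0],[0,0,-0.002,-0.0235,0]]' 50
python3 -m pendant '[[0,0,0.0005,0,0],[0,0,0.001,0,0],[0,0,0.0015,0,0],[0,0,0.002,0,0],[0,0,0.0025,0,0],[0,0,0.0025,0,0],[0,0,0.0025,0,0],[0,0,0.0025,0,0]]' 50
python3 - <<'E'
from m import *
check("wrist"); d=load("wrist"); plate(d)
E
```

```text
time: 16.55
tool_pos: [582.0, -33.7, 350.0]
orientation: [1.06, 1.298, -1.061]
contact_force: [-0.2, -0.5, -0.8]
grip_width: 29.2
time: 17.55
tool_pos: [584.1, -33.0, 350.1]
orientation: [1.06, 1.298, -1.061]
contact_force: [-1.6, -1.1, -0.5]
grip_width: 29.2
F [-1.6 -1.1 -0.5] tcp [584.1 -33.  350.1] tcp stage [-56.3 -52.2] yaw 11.5
stem 744 zmin 90.2 stage ctr [-55.9 -48.3] x pct [-68.1 -44.4] y pct [-51.3 -47. ]
stops [110.3 120.3] 11.29 inner corner st [-0.   0.3]
plate px [331, 162, 65, 87, 4026] ctr [-24.8 -58.8] size [49.6 73.1] rel yaw 0.92 x pct [-49.   -1.1] y pct [-93.4 -23.6]
```

```bash
python3 -m pendant '[[0,0,0.0005,0,0],[0,0,0.0005,0,0],[0,0,0.0005,0,0],[0,0,0.0005,0,0],[0,0,0.0008,0,0],[0,0,0.0008,0,0],[0,0,0.0008,0,0],[0,0,0.0008,0,0]]' 50
python3 - <<'E'
from m import *
check("wrist"); d=load("wrist"); plate(d)
E
```

```text
time: 18.6
tool_pos: [584.8, -32.9, 350.0]
orientation: [1.059, 1.298, -1.061]
contact_force: [-5.1, -0.6, 2.3]
grip_width: 29.2
F [-5.1 -0.6  2.3] tcp [584.8 -32.9 350. ] tcp stage [-55.6 -52.2] yaw 11.49
stem 756 zmin 90.0 stage ctr [-55.4 -48.3] x pct [-67.7 -43.7] y pct [-51.4 -47.1]
stops [110.3 120. ] 11.43 inner corner st [-0.1  0. ]
plate px [330, 162, 65, 89, 4138] ctr [-25.1 -59.5] size [49.5 75.3] rel yaw 0.89 x pct [-49.3  -1.1] y pct [-94.7 -23.6]
```

```bash
python3 -m pendant '[[0,0,-0.006,0,0],[0,0,-0.012,0,0],[0,-0.015,-0.012,0,0],[0,-0.03,-0.012,0.01,0],[0,-0.03,0.01,0.03,0],[0,-0.03,0.03,0.055,0],[0,-0.03,0.0355,0.062,0],[0,-0.03,0.0355,0.062,0]]' 50
python3 -m pendant '[[0,0.01,0,0,0],[0,0.02,0,0,0],[0,0.03,0,0,0],[0,0.03,0,0,0],[0,0.03,0,-0.002,0],[0,0.03,0,-0.004,0],[0,0.03,0,-0.006,0],[0,0.03,0,-0.008,0]]' 50
python3 - <<'E'
from m import *
check("wrist"); d=load("wrist"); plate(d)
E
```

```text
time: 19.65
tool_pos: [632.5, -86.6, 380.7]
orientation: [1.061, 1.297, -1.06]
contact_force: [0.5, 0.0, -0.7]
grip_width: 29.0
time: 20.65
tool_pos: [630.7, -78.5, 350.5]
orientation: [1.06, 1.297, -1.06]
contact_force: [1.0, -0.1, -1.4]
grip_width: 29.0
F [ 1.  -0.1 -1.4] tcp [630.7 -78.5 350.5] tcp stage [ -19.7 -106.1] yaw 11.5
stem 729 zmin 90.3 stage ctr [ -19.2 -102.3] x pct [-31.8  -8. ] y pct [-105.3 -100.9]
stops [110.2 119.9] 11.56 inner corner st [-0.2 -0.3]
plate px [280, 86, 70, 102, 6845] ctr [-25.1 -59.1] size [74.4 50.2] rel yaw -0.26 x pct [-49.5  -0.8] y pct [-95.2 -22.6]
```

```bash
python3 -m pendant '[[0,0,0,-0.002,0],[0,0,0,-0.004,0],[0,0,0,-0.006,0],[0,0,0,-0.008,0],[0,0,0,-0.01,0],[0,0,0,-0.012,0],[0,0,0,-0.014,0],[0,0,0,-0.016,0]]' 50
python3 -m pendant '[[0,0,0,-0.0015,0],[0,0,0,-0.003,0],[0,0,0,-0.0045,0],[0,0,0,-0.006,0],[0,0,0,-0.007,0],[0,0,0,-0.008,0],[0,0,0,-0.008,0],[0,0,0,-0.008,0]]' 50
python3 - <<'E'
from m import *
check("wrist"); d=load("wrist"); plate(d)
E
```

```text
time: 21.7
tool_pos: [627.4, -62.8, 350.2]
orientation: [1.06, 1.297, -1.06]
contact_force: [-0.4, -0.7, -0.6]
grip_width: 29.1
time: 22.7
tool_pos: [625.9, -55.1, 350.2]
orientation: [1.06, 1.298, -1.06]
contact_force: [0.5, -0.3, -1.1]
grip_width: 29.2
F [ 0.5 -0.3 -1.1] tcp [625.9 -55.1 350.2] tcp stage [-19.8 -82.2] yaw 11.5
stem 747 zmin 90.2 stage ctr [-19.3 -78.3] x pct [-31.9  -7.9] y pct [-81.3 -77. ]
stops [110.4 119.9] 11.41 inner corner st [-0.2 -0.6]
plate px [276, 95, 71, 101, 6626] ctr [-28.1 -41. ] size [51.1 81.3] rel yaw 2.91 x pct [-52.   -2.8] y pct [-77.5  -4.6]
```

```bash
python3 -m pendant '[[0,0,0,-0.0005,0],[0,0,0,-0.001,0],[0,0,0,-0.0015,0],[0,0,0,-0.0015,0],[0,0,0,-0.002,0],[0,0,0,-0.002,0],[0,0,0,-0.002,0],[0,0,0,-0.002,0]]' 50
python3 - <<'E'
from m import *
check("wrist"); d=load("wrist"); plate(d)
cv2.imwrite("pics/w6.png",cv2.resize(d["img"][40:340,200:440],None,fx=2,fy=2))
E
```

```text
time: 23.75
tool_pos: [625.5, -53.2, 350.2]
orientation: [1.06, 1.297, -1.06]
contact_force: [-1.0, -0.1, -1.3]
grip_width: 28.7
F [-1.  -0.1 -1.3] tcp [625.5 -53.2 350.2] tcp stage [-19.8 -80.2] yaw 11.5
stem 739 zmin 90.0 stage ctr [-19.3 -76.4] x pct [-31.7  -7.8] y pct [-79.4 -75.1]
stops [110.1 119.5] 11.46 inner corner st [-0.1 -0.5]
plate px [275, 95, 71, 102, 6630] ctr [-28.  -38.7] size [50.2 81.1] rel yaw 2.0 x pct [-52.4  -3.2] y pct [-76.2  -2.7]
```

View pics/w6.png

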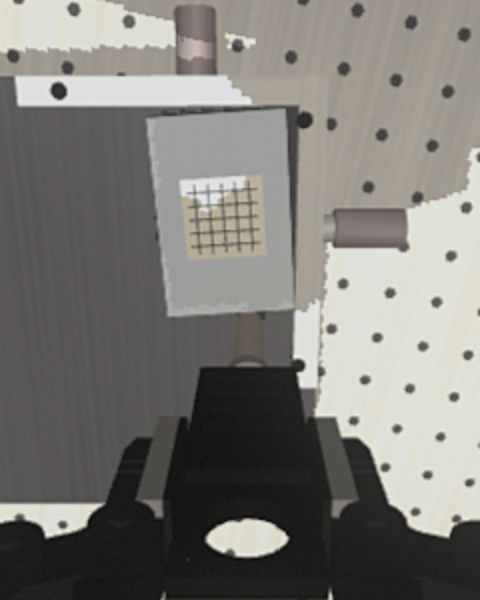

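The plate is about 3° counter-clockwise. Its lower right corner (crop (293,305)) is on the right stop, and its upper right corner (285,110) is near the top stop. I'll go round and push +x above the plate's middle.

```bash
python3 -m pendant '[[0,0,0,0.006,0],[0,-0.015,0,0.008,0],[0,-0.03,0,0.008,0],[0,-0.03,-0.02,-0.01,0],[0,-0.03,-0.04,-0.03,0],[0,-0.03,-0.0485,-0.048,0],[0,-0.03,-0.0485,-0.048,0],[0,-0.03,-0.0485,-0.048,0]]' 50
python3 -m pendant '[[0,0.01,0,0,0],[0,0.02,0,0,0],[0,0.03,0,0,0],[0,0.03,0,0,0],[0,0.03,0.002,0,0],[0,0.03,0.004,0,0],[0,0.03,0.006,0,0],[0,0.03,0.006,0,0]]' 50
python3 - <<'E'
from m import *
check("wrist"); d=load("wrist"); plate(d)
E
```

```text
time: 24.8
tool_pos: [568.9, -16.1, 381.2]
orientation: [1.06, 1.295, -1.059]
contact_force: [0.5, -0.3, -0.5]
grip_width: 29.2
time: 25.8
tool_pos: [574.5, -14.6, 350.4]
orientation: [1.06, 1.297, -1.06]
contact_force: [-0.6, -0.0, -0.5]
grip_width: 28.9
F [-0.6 -0.  -0.5] tcp [574.5 -14.6 350.4] tcp stage [-62.  -32.2] yaw 11.51
stem 733 zmin 90.6 stage ctr [-61.5 -28.4] x pct [-74.1 -50.1] y pct [-31.5 -27. ]
stops [110.  120.5] 11.48 inner corner st [-0.1  0.2]
plate px [333, 161, 65, 89, 4813] ctr [-27.5 -39.6] size [49.8 75.2] rel yaw 3.11 x pct [-52.3  -2.9] y pct [-74.   -2.7]
```

```bash
python3 -m pendant '[[0,0,0.001,0,0],[0,0,0.002,0,0],[0,0,0.003,0,0],[0,0,0.004,0,0],[0,0,0.005,0,0],[0,0,0.0055,0,0],[0,0,0.006,0,0],[0,0,0.006,0,0]]' 50
python3 -m pendant '[[0,0,0.0003,0,0],[0,0,0.0006,0,0],[0,0,0.0006,0,0],[0,0,0.0006,0,0],[0,0,0.0006,0,0],[0,0,0.0006,0,0],[0,0,0.0006,0,0],[0,0,0.0006,0,0]]' 50
python3 - <<'E'
from m import *
check("wrist"); d=load("wrist"); plate(d)
E
```

```text
time: 26.85
tool_pos: [580.0, -13.4, 350.1]
orientation: [1.06, 1.298, -1.061]
contact_force: [-1.3, -0.2, -0.2]
grip_width: 29.2
time: 27.85
tool_pos: [580.5, -13.3, 350.1]
orientation: [1.06, 1.298, -1.061]
contact_force: [-4.3, -1.1, -0.0]
grip_width: 29.2
F [-4.3 -1.1 -0. ] tcp [580.5 -13.3 350.1] tcp stage [-55.9 -32.2] yaw 11.5
stem 745 zmin 90.1 stage ctr [-55.7 -28.3] x pct [-67.9 -44. ] y pct [-31.3 -26.9]
stops [110.2 119.8] 11.55 inner corner st [-0.2  0.2]
plate px [330, 163, 65, 85, 4112] ctr [-25.4 -38.4] size [71.5 49.7] rel yaw -0.01 x pct [-49.4  -1.7] y pct [-72.4  -3.2]
```

```bash
python3 -m pendant '[[0,0,-0.006,0,0],[0,-0.015,-0.01,0,0],[0,-0.03,-0.01,0.005,0],[0,-0.03,0.01,0.03,0],[0,-0.03,0.0304,0.05,0],[0,-0.03,0.0304,0.057,0],[0,-0.03,0.0304,0.057,0],[0,-0.02,0.0304,0.057,0]]' 50
python3 -m pendant '[[0,0.01,0,0,0],[0,0.02,0,0,0],[0,0.02,0,0,0],[0,0.02,0,-0.002,0],[0,0.02,0,-0.004,0],[0,0.02,0,-0.006,0],[0,0.02,0,-0.007,0],[0,0.02,0,-0.007,0]]' 50
python3 - <<'E'
from m import *
check("wrist"); d=load("wrist"); plate(d)
E
```

```text
time: 28.9
tool_pos: [621.7, -62.7, 371.7]
orientation: [1.061, 1.295, -1.058]
contact_force: [-0.6, 0.7, 0.2]
grip_width: 29.2
time: 29.9
tool_pos: [620.5, -56.1, 350.3]
orientation: [1.06, 1.297, -1.06]
contact_force: [0.4, -0.4, -1.0]
grip_width: 29.3
F [ 0.4 -0.4 -1. ] tcp [620.5 -56.1 350.3] tcp stage [-25.3 -82.2] yaw 11.5
stem 745 zmin 90.2 stage ctr [-24.8 -78.3] x pct [-37.2 -13.2] y pct [-81.3 -77. ]
stops [110.5 119.3] 11.42 inner corner st [-0.  -0.6]
plate px [289, 94, 68, 101, 6717] ctr [-25.1 -39. ] size [78.6 50.2] rel yaw -0.14 x pct [-49.3  -0.9] y pct [-77.   -3.3]
```

```bash
python3 -m pendant '[[0,0,0,-0.0005,0],[0,0,0,-0.001,0],[0,0,0,-0.0015,0],[0,0,0,-0.002,0],[0,0,0,-0.002,0],[0,0,0,-0.002,0],[0,0,0,-0.002,0],[0,0,0,-0.002,0]]' 50
python3 -m pendant '[[0,0,0,-0.0003,0],[0,0,0,-0.0006,0],[0,0,0,-0.0006,0],[0,0,0,-0.0006,0],[0,0,0,-0.0006,0],[0,0,0,-0.0006,0],[0,0,0,-0.0006,0],[0,0,0,-0.0006,0]]' 50
python3 - <<'E'
from m import *
check("wrist"); d=load("wrist"); plate(d)
E
```

```text
time: 30.95
tool_pos: [620.1, -54.3, 350.2]
orientation: [1.06, 1.297, -1.06]
contact_force: [0.3, -0.5, -0.7]
grip_width: 29.3
time: 31.95
tool_pos: [620.0, -53.7, 350.2]
orientation: [1.06, 1.298, -1.06]
contact_force: [-0.4, -0.1, 0.4]
grip_width: 29.0
F [-0.4 -0.1  0.4] tcp [620.  -53.7 350.2] tcp stage [-25.3 -79.6] yaw 11.5
stem 748 zmin 90.3 stage ctr [-24.8 -75.8] x pct [-37.2 -13.4] y pct [-78.7 -74.5]
stops [110.2 119.9] 11.41 inner corner st [-0.2 -0.1]
plate px [288, 95, 69, 101, 6741] ctr [-25.2 -36.7] size [79.  50.1] rel yaw -0.0 x pct [-49.7  -1. ] y pct [-75.1  -1.5]
```

```bash
python3 -m pendant '[[0,0,0,-0.0003,0],[0,0,0,-0.0006,0],[0,0,0,-0.0006,0],[0,0,0,-0.0006,0],[0,0,0,-0.0006,0],[0,0,0,-0.0006,0],[0,0,0,-0.0006,0],[0,0,0,-0.0006,0]]' 50
python3 -m pendant '[[0,0,0,-0.0003,0],[0,0,0,-0.0005,0],[0,0,0,-0.0005,0],[0,0,0,-0.0005,0],[0,0,0,-0.0005,0],[0,0,0,-0.0005,0],[0,0,0,-0.0005,0],[0,0,0,-0.0005,0]]' 50
python3 - <<'E'
from m import *
check("wrist"); d=load("wrist"); plate(d)
E
```

```text
time: 33.0
tool_pos: [619.9, -53.1, 350.2]
orientation: [1.06, 1.297, -1.06]
contact_force: [0.1, 0.5, -1.1]
grip_width: 29.3
time: 34.0
tool_pos: [619.8, -52.6, 350.2]
orientation: [1.06, 1.297, -1.06]
contact_force: [0.7, -0.1, -0.8]
grip_width: 28.9
F [ 0.7 -0.1 -0.8] tcp [619.8 -52.6 350.2] tcp stage [-25.3 -78.5] yaw 11.5
stem 741 zmin 90.1 stage ctr [-24.7 -74.7] x pct [-37.1 -13.3] y pct [-77.6 -73.3]
stops [110.1 119.8] 11.42 inner corner st [-0.2 -0.2]
plate px [288, 95, 69, 101, 6724] ctr [-25.2 -35.7] size [79.2 50.3] rel yaw -0.02 x pct [-49.5  -0.9] y pct [-73.9  -0.3]
```

```bash
python3 -m pendant '[[0,0,0,-0.0003,0],[0,0,0,-0.0006,0],[0,0,0,-0.0006,0],[0,0,0,-0.0006,0],[0,0,0,-0.0006,0],[0,0,0,-0.0006,0],[0,0,0,-0.0006,0],[0,0,0,-0.0006,0]]' 50
python3 - <<'E'
from m import *
check("wrist"); d=load("wrist"); plate(d)
cv2.imwrite("pics/w7.png",cv2.resize(d["img"][60:220,230:430],None,fx=3,fy=3,interpolation=cv2.INTER_CUBIC))
E
```

```text
time: 35.05
tool_pos: [619.6, -52.1, 350.2]
orientation: [1.06, 1.297, -1.06]
contact_force: [0.5, -1.3, -1.2]
grip_width: 29.2
F [ 0.5 -1.3 -1.2] tcp [619.6 -52.1 350.2] tcp stage [-25.3 -78. ] yaw 11.5
stem 749 zmin 90.1 stage ctr [-24.8 -74.3] x pct [-37.4 -13.3] y pct [-77.4 -72.9]
stops [110.3 119.4] 11.39 inner corner st [-0.2 -0.4]
plate px [288, 96, 69, 100, 6662] ctr [-25.2 -35.2] size [79.2 50.1] rel yaw -0.66 x pct [-49.6  -0.9] y pct [-73.4  -0.5]
```

View pics/w7.png

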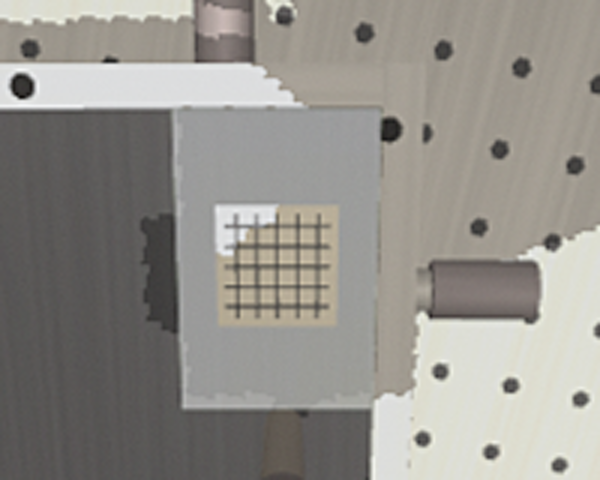

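The plate is seated against the top stop (row 107) and the right stop (column 378). One more small nudge will confirm contact by force.

```bash
python3 -m pendant '[[0,0,0,-0.0002,0],[0,0,0,-0.0004,0],[0,0,0,-0.0004,0],[0,0,0,-0.0004,0],[0,0,0,-0.0004,0],[0,0,0,-0.0004,0],[0,0,0,-0.0004,0],[0,0,0,-0.0004,0]]' 50
python3 - <<'E'
from m import *
check("wrist"); d=load("wrist"); plate(d)
E
```

```text
time: 36.1
tool_pos: [619.6, -51.7, 350.3]
orientation: [1.06, 1.297, -1.06]
contact_force: [0.6, -3.5, -0.4]
grip_width: 29.2
F [ 0.6 -3.5 -0.4] tcp [619.6 -51.7 350.3] tcp stage [-25.3 -77.6] yaw 11.5
stem 740 zmin 90.0 stage ctr [-24.8 -74.1] x pct [-37.4 -13.2] y pct [-77.3 -72.7]
stops [110.5 120.2] 11.4 inner corner st [-0.1 -0. ]
plate px [288, 96, 69, 101, 6718] ctr [-25.1 -35.1] size [79.9 50.2] rel yaw -0.22 x pct [-49.5  -0.9] y pct [-74.   -0.2]
```

```bash
python3 -m pendant '[[0,0,0,0.005,0],[0,-0.015,0,0.008,0],[0,-0.025,0,0.008,0],[0,-0.025,-0.02,-0.01,0],[0,-0.025,-0.0407,-0.03,0],[0,-0.025,-0.0407,-0.0406,0],[0,-0.012,-0.0407,-0.0406,0],[0,0,-0.0407,-0.0406,0]]' 50
python3 -m pendant '[[0,0,0.002,0,0],[0,0,0.004,0,0],[0,0,0.006,0,0],[0,0,0.0075,0,0],[0,0,0.009,0,0],[0,0,0.0097,0,0],[0,0,0.0102,0,0],[0,0,0.0102,0,0]]' 50
python3 - <<'E'
from m import *
check("wrist"); d=load("wrist"); plate(d)
b=grab("top"); P=cloud(b)
for z0,z1 in((75,95),):
    m=(P[...,2]>z0)&(P[...,2]<z1)&(P[...,0]>520)&(P[...,0]<640)&(P[...,1]<-230)&(P[...,1]>-350); p=P[m]
    print("pot rim",len(p),cv2.minEnclosingCircle(p[:,:2].astype(np.float32)),np.median(p[:,2]))
E
```

```text
time: 37.15
tool_pos: [572.2, -20.2, 349.2]
orientation: [1.06, 1.297, -1.06]
contact_force: [0.1, -0.4, -0.6]
grip_width: 28.9
time: 38.15
tool_pos: [581.2, -18.0, 350.0]
orientation: [1.059, 1.298, -1.061]
contact_force: [-1.1, 0.3, 0.1]
grip_width: 29.1
F [-1.1  0.3  0.1] tcp [581.2 -18.  350. ] tcp stage [-56.1 -36.9] yaw 11.5
stem 753 zmin 90.0 stage ctr [-55.8 -33. ] x pct [-68.1 -44.3] y pct [-36.  -31.7]
stops [110.2 121.2] 11.56 inner corner st [-0.   0.2]
plate px [331, 153, 65, 91, 4849] ctr [-24.7 -37.5] size [49.9 75.4] rel yaw 0.32 x pct [-49.6  -1.2] y pct [-72.2  -0.7]
pot rim 134 ((570.3047485351562, -273.89105224609375), 34.344566345214844) 84.27371513456796
```

```bash
python3 -m pendant '[[0,0,0.0003,0,0],[0,0,0.0006,0,0],[0,0,0.0006,0,0],[0,0,0.0006,0,0],[0,0,0.0006,0,0],[0,0,0.0006,0,0],[0,0,0.0006,0,0],[0,0,0.0006,0,0]]' 50
python3 -m pendant '[[0,0,-0.006,0,0],[0,-0.02,-0.012,0,0],[0,-0.055,-0.02,0.01,0],[0,-0.06,-0.03,0.04,0],[0,-0.06,-0.04,0.075,0],[0,-0.06,-0.045,0.11,0],[0,-0.06,-0.05,0.14,0],[0,-0.06,-0.055,0.17,0]]' 50
python3 - <<'E'
from m import *
check("wrist"); d=load("wrist"); plate(d)
t=T_tool(); print("to pot in tool", (t[:3,:3].T@(np.array([570.3,-273.9,t[2,3]])-t[:3,3])).round(1))
E
```

```text
time: 39.25
tool_pos: [581.7, -17.8, 350.0]
orientation: [1.059, 1.299, -1.061]
contact_force: [-5.4, 0.6, 0.3]
grip_width: 29.1
time: 40.25
tool_pos: [563.0, -196.5, 411.0]
orientation: [1.062, 1.293, -1.057]
contact_force: [1.3, 1.1, -0.5]
grip_width: 29.1
F [ 1.3  1.1 -0.5] tcp [ 563.  -196.5  411. ] tcp stage [-109.7 -208.2] yaw 11.5
stem 70 zmin 136.4 stage ctr [-107.  -206.5] x pct [-111.8 -102.5] y pct [-209.7 -205.2]
plate ctr [-20.  -83.9] size [60.8 52.9] rel yaw -0.03 z 78.7 corner [10.4, -57.4]
plate px [393, 0, 61, 24, 1279] ctr [-25.1 -66.5] size [17.2 49.6] rel yaw -0.18 x pct [-49.4  -1.8] y pct [-74.9 -58.1]
to pot in tool [ 0.4 -7.3 73.9]
```

```bash
python3 -m pendant '[[0,0,-0.003,0.03,0],[0,0,-0.0073,0.06,0],[0,0,-0.0073,0.0739,0],[0,0,-0.0073,0.0739,0],[0,0.02,-0.0073,0.0739,0],[0,0.04,-0.0073,0.0739,0],[0,0.06,-0.0073,0.0739,0],[0,0.06,-0.0073,0.0739,0]]' 50
python3 - <<'E'
from m import *
s=get_state(); d=grab("wrist"); t=s["tool_pos"]; P=cloud(d)
m=(P[...,2]>81)&(P[...,2]<88)&(np.hypot(P[...,0]-570,P[...,1]+274)<45)&(np.hypot(P[...,0]-570,P[...,1]+274)>25); p=P[m][:,:2]
A=np.c_[2*p,np.ones(len(p))]; q=np.linalg.lstsq(A,(p**2).sum(1),rcond=None)[0]; print(t.round(1),s["contact_force"].round(1),len(p),"pot",q[:2].round(1),np.sqrt(q[2]+q[:2]@q[:2]).round(1), np.percentile(p,[0,100],axis=0).round(1).tolist())
plate(grab("top")) 
E
```

```text
time: 41.3
tool_pos: [569.5, -267.6, 348.2]
orientation: [1.06, 1.302, -1.059]
contact_force: [0.4, 0.3, -1.1]
grip_width: 29.1
[ 569.5 -267.6  348.2] [ 0.4  0.3 -1.1] 842 pot [ 572.1 -276.1] 32.1 [[538.7, -305.4], [605.9, -242.8]]Traceback (most recent call last):
  File "<stdin>", line 5, in <module>
  File "m.py", line 27, in plate
    n,L,s,c=cv2.connectedComponentsWithStats(m); i=1+np.argmax(s[1:,4]); p=X[L==i]; r=cv2.minAreaRect(p.astype(np.float32))
                                                     ~~~~~~~~~^^^^^^^^^
    return _wrapfunc(a, 'argmax', axis=axis, out=out, **kwds)
    return bound(*args, **kwds)
ValueError: attempt to get argmax of an empty sequence
```

```bash
python3 -m pendant '[[0,0,0,0.004,0],[0,0,0,0.007,0],[0,0.02,0,0.007,0],[0,0.04,0,0.007,0],[0,0.055,0,0.007,0],[0,0.06,0,0.007,0],[0,0.0615,0,0.007,0],[0,0.063,0,0.007,0]]' 50
python3 -m pendant '[[0,0.001,0,0,0],[0,0.002,0,0,0],[0,0.003,0,0,0],[0,0.0035,0,0,0],[0,0.004,0,0,0],[0,0.004,0,0,0],[0,0.004,0,0,0],[0,0.004,0,0,0]]' 50
```

```text
time: 42.4
tool_pos: [571.4, -276.3, 288.2]
orientation: [1.06, 1.296, -1.06]
contact_force: [0.3, 0.2, -0.6]
grip_width: 29.2
time: 43.4
tool_pos: [571.1, -276.1, 283.2]
orientation: [1.06, 1.297, -1.06]
contact_force: [0.3, 0.6, 0.1]
grip_width: 29.2
```

Tip is estimated at z ≈ 8, 3 mm above the pot floor. I'll ease down until I feel the floor.

```bash
python3 -m pendant '[[0,0.0005,0,0,0],[0,0.001,0,0,0],[0,0.0015,0,0,0],[0,0.002,0,0,0],[0,0.002,0,0,0],[0,0.002,0,0,0],[0,0.002,0,0,0],[0,0.002,0,0,0]]' 50
python3 -m pendant '[[0,0.0005,0,0,0],[0,0.0008,0,0,0],[0,0.0008,0,0,0],[0,0.0008,0,0,0],[0,0.0008,0,0,0],[0,0.0008,0,0,0],[0,0.0008,0,0,0],[0,0.0008,0,0,0]]' 50
```

```text
time: 44.4
tool_pos: [571.1, -276.1, 281.2]
orientation: [1.06, 1.297, -1.06]
contact_force: [-0.4, 0.0, -1.1]
grip_width: 28.9
time: 45.4
tool_pos: [571.1, -276.1, 280.5]
orientation: [1.06, 1.297, -1.06]
contact_force: [0.3, -0.2, 0.7]
grip_width: 29.2
```

```bash
python3 -m pendant '[[0,0.0005,0,0,0],[0,0.0005,0,0,0],[0.5,0.0005,0,0,0],[0.8,0.0005,0,0,0],[1,0.0005,0,0,0],[1,0.0005,0,0,0],[1,0.0005,0,0,0],[1,0.0005,0,0,0]]' 50
python3 - <<'E'
from m import *
s=get_state(); print(s["contact_force"].round(1),s["grip_width"])
a=grab("scene"); cv2.imwrite("pics/s2.png",cv2.resize(a["img"][100:290,150:340],None,fx=3,fy=3,interpolation=cv2.INTER_CUBIC))
E
```

```text
time: 46.4
tool_pos: [571.1, -276.1, 279.9]
orientation: [1.06, 1.297, -1.06]
contact_force: [-0.5, -0.5, -0.2]
grip_width: 85.3
[-0.5 -0.5 -0.2] 85.33908653287125
```

View pics/s2.png

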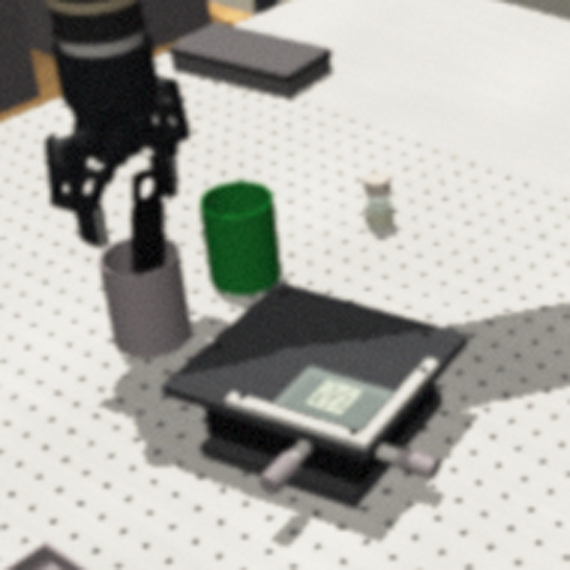

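The pusher stands in the steel pot (crop (148,225)) between the open fingers. The plate is tucked into the corner at (340,400). I'll withdraw straight up.

```bash
python3 -m pendant '[[1,-0.005,0,0,0],[1,-0.015,0,0,0],[1,-0.03,0,0,0],[1,-0.05,0,0,0],[1,-0.08,0,0,0],[1,-0.11,0,0,0],[1,-0.14,0,0,0],[1,-0.15,0,0,0]]' 50
python3 -m pendant '[[1,0,-0.02,-0.03,0],[1,0,-0.04,-0.06,0],[1,0,-0.06,-0.09,0],[1,0,-0.07,-0.1,0],[1,0,-0.07,-0.1,0],[1,0,-0.07,-0.1,0],[1,0,-0.07,-0.1,0],[1,0,-0.07,-0.1,0]]' 50
python3 - <<'E'
from m import *
t=grab("top"); P=cloud(t)
m=(P[...,2]>90)&(P[...,2]<165)&(np.hypot(P[...,0]-571,P[...,1]+275)<60); p=P[m]; print("pusher top",len(p),p.mean(0).round(0) if len(p) else "", p[:,2].max() if len(p) else "")
m=(P[...,2]>78)&(P[...,2]<90)&(np.hypot(P[...,0]-571,P[...,1]+275)<50); p=P[m]; print("pot",cv2.minEnclosingCircle(p[:,:2].astype(np.float32)))
d=grab("wrist"); 
for f in(lambda:plate(d),lambda:measure(t)):
    try:f()
    except Exception as e:print(e)
i=np.hstack([cv2.resize(x,(640,400)) for x in(t["img"],)]); cv2.imwrite("pics/t2.png",np.vstack([cv2.convertScaleAbs(cv2.resize(t["img"][130:260,300:500],(800,300) ,interpolation=3)[:,:],alpha=1.6),cv2.resize(d["img"],(800,300))]))
E
```

```text
time: 47.45
tool_pos: [571.2, -276.2, 434.0]
orientation: [1.06, 1.291, -1.058]
contact_force: [-0.2, 0.2, 0.3]
grip_width: 85.4
time: 48.45
tool_pos: [483.0, -192.4, 429.5]
orientation: [1.06, 1.298, -1.06]
contact_force: [0.1, 0.2, -0.5]
grip_width: 85.0
pusher top 0  
pot ((593.4022216796875, -293.39251708984375), 10.717853546142578)
plate px [478, 0, 54, 53, 2561] ctr [-24.5 -54. ] size [41.6 51.5] rel yaw -0.01 x pct [-48.5  -1.9] y pct [-74.6 -33.6]
[334, 151, 43, 46, 710] [593.1 -26.2] [110.8 119.9] 11.33 z 79.9 corners [[527.0, 21.700000762939453], [550.5, -95.80000305175781], [659.2000122070312, -74.0999984741211], [635.5999755859375, 43.5]]
```

View pics/t2.png

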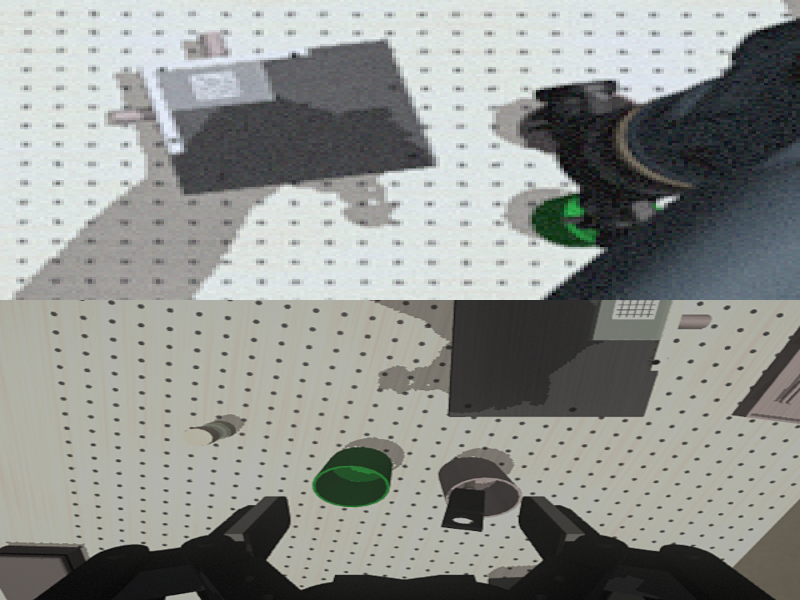

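```bash
python3 - <<'E'
from m import *
d=grab("wrist"); P=cloud(d); z=P[...,2]; r=np.hypot(P[...,0]-571,P[...,1]+275)
p=P[(z>95)&(z<170)&(r<60)]; print("pusher",len(p),"top z",p[:,2].max().round(1)); q=p[p[:,2]>p[:,2].max()-8].mean(0); print("top at",q.round(1),"lean~",(np.hypot(*(q[:2]-[571,-275]))/145).round(2))
a=grab("scene"); Q=cloud(a); p=Q[(np.hypot(Q[...,0]-401,Q[...,1]-305)<25)&(Q[...,2]>90)&(Q[...,2]<200)]; print("spanner pts",len(p),p[:,2].max())
p=Q[(np.hypot(Q[...,0]-571,Q[...,1]+275)<60)&(Q[...,2]>95)&(Q[...,2]<170)]; print("scene pusher",len(p),p[:,2].max(),p.mean(0))
print(get_state()["dq"].round(3)); close_job()
E
```

```text
pusher 1166 top z 155.1
top at [ 546.1 -282.6  150.9] lean~ 0.18
spanner pts 279 198.71057607743387
scene pusher 232 152.92322873182582 [ 553.59978705 -280.31057663  121.78092708]
[ 0.003 -0.002 -0.002  0.002  0.    -0.002]
the job is handed in; nothing more can be done
```

I took the pusher off peg 2, nudged the glass into the stage's corner, stood the pusher in the steel pot and handed the job in at about 48 s of the 72 s allowed. No verdict was reported.

- **Unhooking:** I drew the pusher out to the bend, then up along the peg's tip. The wrist force stayed around 1 N.
- **Nudging:** The plate turned too far twice and I corrected it each time. The pushing force read at the end of each move was at most 6 N.
- **Seating:** The final nudges met firm contact, 3.5 N against the y stop and 5.4 N against the x stop. The last full measurement, just before the final 0.5 mm nudge along x, put the plate's centre within about 0.3 mm of home and square to about 0.3°. After that, only part of the plate was in view; that part still read square and in place.
- **Pot:** The pusher is in the pot leaning about 0.18 rad, with its top at 155 mm and the gripper well clear.
- **Other items:** The spanner still hangs on its peg. The vial and green pot look undisturbed. I did not check the objective again, though no move went near it.

The arm hid the steel pot from the overhead camera at the end, so my last overhead pot and pusher check gave nothing usable. I relied on the wrist and scene cameras instead.

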